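# Pull apart jammed ground-joint reducers and sort them by size

### The arm

A 6-joint arm with a two-finger parallel gripper is mounted at the origin on the work surface. World frame = base frame: x ahead of the robot, y to its left, z up, the work surface at z = 0. Lengths are in m, angles in degrees, forces in N, time in s.
With the tool pointing down it reaches from about 0.4 to 0.825 m from the base axis. Payload 7 kg.
Tool frame: the origin (TCP) lies between the finger pads; the fingertips stand 11 mm ahead of it and the grasp point (between the pads) lies 8 mm behind it (r.tcp_to_tips is the distance from the TCP to the fingertips, in m); x points along the fingers, y is the direction in which the jaws open and shut, and the axes are right-handed (so a half turn about x gives the same grasp; the last joint's range is limited). The gripper opens to 88 mm and grips with 3 to 60 N. Pads are 19 mm wide; open, the fingers measure 130 mm over their backs; the gripper's body (78 mm by 193 mm) begins 47 mm behind the grasp point.
Start: joints at [88.7, 20.546, 0.682, 0, -70.136, -16.507], TCP at [0.206, 0.643, 0.238] pointing down, gripper open.
Joint ranges: [-176.03, 176.03], [-82.01, 121.73], [-58.28, 71.71], [-173.87, 95.51], [-174.79, -0.11], [-173.66, 173.66]. Speed limits (degrees/s): [136.94, 136.94, 172.46, 180, 180, 180].

### API

Orientations are given as [roll, pitch, yaw] about the fixed x, y, z axes, in that order (R = Rz(yaw) Ry(pitch) Rx(roll)).
In Python, from plant import r gives the robot as it stands.
- The arm moves only by the tool arm_command, never from a script. Its argument "plan" is a list of rows, each an object of numbers: "dx", "dy", "dz": the shift along the tool's x, y, z each as a share of 0.02 m, from -1 to 1; "wx", "wy", "wz": the turn, a rotation vector about the tool's x, y, z each as a share of 0.08 rad, from -1 to 1. In form: [{"dx": .., "dy": .., "dz": .., "wx": .., "wy": .., "wz": ..}, ...]. A call has 1 to 20 rows; each row shifts and turns the pose as measured when the row begins, along the tool's axes as they then stand; what a row does not reach is not made up. A row lasts 1/12 s, in which the tool goes at most 41.7 mm and 7.16 degrees, less where a joint would pass 70% of its speed; a pose out of reach is approached as far as the arm can. A call with a number of a shift or a turn outside -1 to 1 is refused whole. A call with a gripper value outside its range is refused whole. "fingers" is the closure, from -1 (fully open) to 1 (shut), so that 0 is half open, set as the call begins (left out, the last holds). The fingers move at their own pace and stop on an object; "force" is the grip in N (left out, the last holds). Time passes only in rows, so rows that do not move let the fingers close. It gives the time, the measured TCP pose, the force and the opening at its end, in the units of the state.
- r.get_state(): the state, without advancing time (a new reading comes with each control period).
- r.capture(name): name is "side" or "top"; returns (picture, depth): 384x512x3 uint8, red, green, blue; 384x512 float32, m along the optical axis (not along the pixel's ray), 0 where there is no reading.
- r.camera_model(name): a dict with "vertical_fov" (degrees; the focal length in pixels is half the picture's height over the tangent of half this angle, whatever the lens; pixels are square), "cx", "cy" (the principal point, pixels), "R" (3x3) and "t" (3): a world point X has camera coordinates R X + t. Camera axes: x right, y down, z forward; pixel columns grow to the right and rows downward; lengths in m; the calibration is good to about 2 mm. A picture is of the moment at which its call begins. camera_model takes no time and is no camera call.
- r.close_job(): hands the job in, once; it reports no verdict.
Trained networks look in the newest picture that a camera, given by its name, has taken for a name from the list of things; names that differ only in an ending like _2 or _b are one class to them, and where a whole thing is asked for, a point or a joint stands for the part that bears it (a point fixed in the world has none). Each returns a list of dicts, best first, with "score" (0 to 1); they miss things now and then, are a little off and sometimes report something else, mostly with a low value. They report only what shows in the picture. A call takes as long as a camera call. They do not tell look-alikes from the thing itself.
- r.cut_out(camera, query): "mask" (384x512 bool, what is visible of it) and "bbox" ([left, top, width, height] in pixels, round what is visible of it).
- r.spot_point(camera, query): "centre" ([column, row] in pixels: a listed point, or the origin of a listed thing).
The state is a dict: "time_s": time; "joints": joint angles; "qd": joint speeds; "joint_torque": joint torques, N m; "tcp_pos": TCP position; "eef_rot": TCP orientation; "contact_force": force on the tool from outside, world axes, zero at the start; "moment": the same for the moment, N m; "gripper_width": finger opening in m.
Only numpy, scipy, OpenCV 4.12 (cv2) and the standard library are available. Lean on these libraries where they do the work, as an engineer would, in place of code of your own. Each camera call takes 0.05 s, during which the arm holds its last target.

### The job

Three white joint reducers have jammed one inside another; the largest is held in the retort stand's clamp and stays there. Pull the other two out and stand each one upright, cone down, on the floor of the tray that already holds reducers of its own size. Do not push about or knock over the reducers already in the trays or the loose things on the bench.

Things in the scene. Friction and masses are not known exactly. Their poses are not given: they have to be found in the camera images.
- small_mid (a point): centre of the small reducer: white, round, 74 mm long, 60 g (+-30%); point on its axis, 37 mm above its lower end; z along its axis to the socket end. From below: cone 32 mm long, 26 mm across at its flat foot, 29 at its top; grey collar 42 mm across, 8 mm high (5 below to 3 mm above this point); plain barrel 26 mm across, 34 mm high (3 to 37 mm above this point)
- small_grip (a point): the small reducer's barrel, half-way up on the axis, 20 mm above its centre: the place to grip. Its cone starts jammed, vertical, 32 mm deep in the medium one's socket, collar resting on the medium's rim. A straight upward pull of 4 to 9 N frees it; loose (1 mm play) after 15 mm, clear after 32 mm
- medium_mid (a point): centre of the medium reducer: same make, 90 mm long, 150 g (+-30%); point on its axis, 45 mm above its lower end; z along its axis to the socket end. From below: cone 40 mm long, 41 mm across at its flat foot, 45 at its top; grey collar 56 mm across, 10 mm high (5 below to 5 mm above this point); plain barrel 40 mm across, 40 mm high (5 to 45 mm above this point), socket 30 mm across
- medium_grip (a point): the medium reducer's barrel, half-way up on the axis, 25 mm above its centre: the place to grip. Its cone starts jammed, vertical, 40 mm deep in the large one's socket, collar resting on the large rim. A straight upward pull of 10 to 18 N frees it; loose after 15 mm, clear after 40 mm. It is held more firmly than the small one is in it, and only this holds it while the small one is pulled
- large_rim (a point): centre of the top rim of the large reducer (barrel 56 mm across), 126 mm above the bench, held rigidly by the clamp of the fixed retort stand; z up, x level, towards the stand's rod. Rod 12 mm thick, 450 mm high, 155 mm off along x; clamp and its arm lie between, all below this rim. Base 18 mm high, from -35 to 175 mm along x, 65 mm to either side
- small_tray: teal tray for the small size: it holds two small reducers. Fixed to the bench; 200 mm along its x, 160 mm along y, walls 4 mm thick and 28 mm high, floor 4 mm above the bench; origin under its centre, z up. Its two stand on the +x half, about 50 mm from the middle, 37 mm to either side; the -x half is empty
- medium_tray: the same tray for medium reducers, the one that holds two of them, laid out in the same way: its reducers stand on the +x half, the -x half is empty. Which tray is on the left and which on the right differs from start to start.
- stock_small1_mid (a point): centre of a small reducer (as the small one) that stands upright in the small tray; 37 mm above its foot
- stock_small2_mid (a point): the same, the other small reducer in the small tray
- stock_medium1_mid (a point): centre of a medium reducer (as the medium one) that stands upright in the medium tray; 45 mm above its foot
- stock_medium2_mid (a point): the same, the other medium reducer in the medium tray
- wash_bottle: loose wash bottle, 60 mm across, 200 mm high, upright; origin under its centre
- reagent: loose amber reagent bottle, 72 mm across, 150 mm high, upright; origin under its centre
- petri_dishes: loose stack of Petri dishes, 92 mm across, 51 mm high; origin under its centre
- slide_box: loose microscope slide box, 87 by 107 by 36 mm; origin under its centre
There are look-alikes about, which are no part of the job. What is shaped like the part that bears medium_mid but blue, brown or pink is not meant.

How it is judged (in metres and radians):
At the end, for the whole second after the job is handed in: The small reducer stands on the floor of the small tray and the medium one on that of the medium tray, each with its middle within 95 mm along and 75 mm across of the tray's centre, at its standing height within 8 mm, upright (cone down) within 0.15 rad, and at rest (below 0.02 m/s) (x of small_mid in the frame of small_tray between -0.095 and 0.095 m and y of small_mid in the frame of small_tray between -0.075 and 0.075 m and height (world z) of small_mid between 0.033 and 0.049 m and angle between each of small_mid, medium_mid's own z axis and vertical below 0.15 rad and linear speed of each of small, medium below 0.02 m/s and x of medium_mid in the frame of medium_tray between -0.095 and 0.095 m and y of medium_mid in the frame of medium_tray between -0.075 and 0.075 m and height (world z) of medium_mid between 0.041 and 0.057 m); the robot touches nothing.
It fails at once if a reducer already standing in a tray was pushed more than 40 mm or knocked over (distance of any of stock_small1_mid, stock_small2_mid, stock_medium1_mid, stock_medium2_mid from where it was at the start of the episode above 0.04 m or angle between any of stock_small1_mid, stock_small2_mid, stock_medium1_mid, stock_medium2_mid's own z axis and vertical above 0.5 rad).
It fails at once if a loose thing on the bench was pushed more than 40 mm or knocked over (distance of any of wash_bottle, reagent, petri_dishes, slide_box from where it was at the start of the episode above 0.04 m or angle between any of wash_bottle, reagent's own z axis and vertical above 0.5 rad).
It also fails if it takes over 64 s, if anything falls off the work surface, if the arm or the gripper's body presses on something with over 40 N, if the wrist force passes 120 N, or if a joint passes its speed limit or range.

## Working session

There is one attempt and no reset: what is moved stays moved. The work goes in short steps, Python scripts to look and compute and a tool call to move; the robot and the scene stay as the last step left them, time stands still between calls to the robot, and variables do not carry over. Pictures are saved under pics/ and viewed, and the job is handed in when it is done.

Besides the shell and the picture viewer there is one more tool, called after "Call:" in YAML: its name, and indented under it one key for each argument. arm_command: Moves the arm, as the interface text tells. Shift numbers are shares of 0.02 m and turn numbers shares of 0.08 rad, none past 1 either way. Its arguments: {"type":"object","properties":{"plan":{"type":"array","items":{"type":"object","properties":{"dx":{"type":"number"},"dy":{"type":"number"},"dz":{"type":"number"},"wx":{"type":"number"},"wy":{"type":"number"},"wz":{"type":"number"}}}},"fingers":{"type":"number"},"force":{"type":"number"}},"required":["plan"]}

```bash
ls; mkdir -p pics; python3 - <<'E'
from plant import r
import cv2
for n in ("top","side"):
    im,d=r.capture(n); cv2.imwrite(f"pics/{n}0.png",im[:,:,::-1])
    m=r.camera_model(n); print(n,m)
print(r.get_state())
E
```

```text
pics
top {'vertical_fov': 43.27178529081812, 'cx': 260.9112342320703, 'cy': 188.1801289335372, 'R': array([[-0.01541343, -0.99969864, -0.01910661],
       [-0.99597575,  0.01703771, -0.08798881],
       [ 0.08828783,  0.01767351, -0.9959382 ]]), 't': array([0.02624951, 0.53768087, 1.37842388])}
side {'vertical_fov': 53.87676762677001, 'cx': 255.13849879510673, 'cy': 190.505081336511, 'R': array([[-0.84392957, -0.53639972,  0.00763017],
       [-0.41343461,  0.64127083, -0.64640819],
       [ 0.34184017, -0.54867756, -0.76295363]]), 't': array([0.43765394, 0.30366468, 0.83301932])}
{'time_s': 0.1, 'joints': array([ 8.87002281e+01,  2.05872940e+01,  6.41512770e-01, -1.92978618e-02,
       -7.01356539e+01, -1.65075889e+01]), 'qd': array([-0.03554889, -0.00833858,  0.20921204,  0.0397734 , -0.01629376,
       -0.04508188]), 'joint_torque': array([-1.75677334e-03, -5.84162879e+01,  2.93753546e+01,  7.01557383e+00,
        1.02070521e-02, -4.21512527e-05]), 'tcp_pos': array([0.20630578, 0.64227624, 0.23673078]), 'eef_rot': array([  93.94970024,   89.91656789, -103.86423072]), 'contact_force': array([-0.01321529, -0.28817937, -0.86132138]), 'moment': array([-0.01297571,  0.01866037, -0.00376979]), 'gripper_width': 0.08777604305500224}
```

View pics/top0.png

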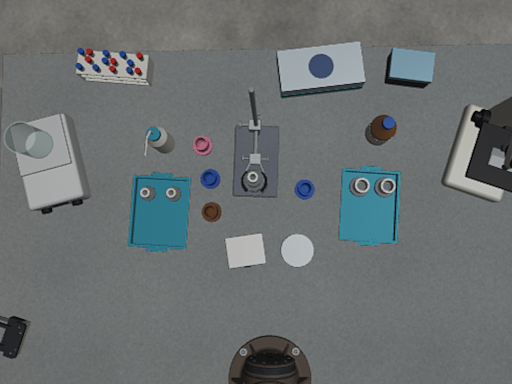

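View pics/side0.png

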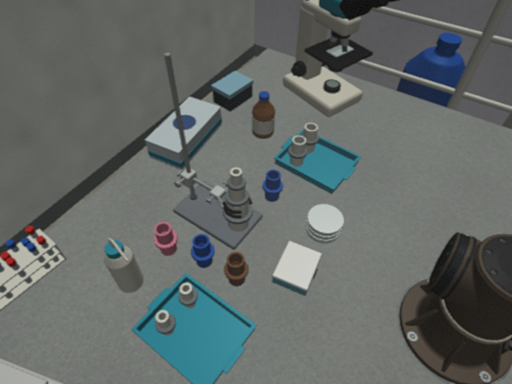

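The top view shows the left tray (160,212) with small reducers at (147,192) and (172,193), and the right tray (370,206) with mediums at (361,185) and (387,186). The stack is at (253,178), with its rod running up-image (+x). The gripper is at the lower left. Next I'll measure.

```bash
cat > h.py <<'E'
import numpy as np, cv2
from plant import r
def ray(n,px):
    m=r.camera_model(n); f=192/np.tan(np.radians(m['vertical_fov']/2))
    d=np.array([(px[0]-m['cx'])/f,(px[1]-m['cy'])/f,1.]); R=m['R']
    return -R.T@m['t'], R.T@d
def atz(n,px,z):
    o,d=ray(n,px); return o+d*(z-o[2])/d[2]
def cloud(n,dep):
    m=r.camera_model(n); f=192/np.tan(np.radians(m['vertical_fov']/2))
    v,u=np.mgrid[0:384,0:512]
    P=np.stack([(u-m['cx'])/f*dep,(v-m['cy'])/f*dep,dep],-1)
    return (P-m['t'])@m['R']
def proj(n,X):
    m=r.camera_model(n); f=192/np.tan(np.radians(m['vertical_fov']/2))
    c=m['R']@np.asarray(X)+m['t']; return f*c[:2]/c[2]+[m['cx'],m['cy']]
E
python3 - <<'E'
from h import *
np.set_printoptions(precision=4,suppress=True)
im,d=r.capture('top'); P=cloud('top',d); np.save('Ptop.npy',P)
im2,d2=r.capture('side'); P2=cloud('side',d2); np.save('Pside.npy',P2)
Z={'small_mid':.216-.0+.037-.037,'small_grip':0,'medium_mid':0,'large_rim':.126,'small_tray':0,'medium_tray':0,'stock_small1_mid':.041,'stock_medium1_mid':.049,'wash_bottle':0,'reagent':0,'petri_dishes':0,'slide_box':0}
Z['medium_mid']=.126+.005; Z['small_mid']=.126+.050+.005; Z['small_grip']=Z['small_mid']+.02
for q,z in Z.items():
    for n in('top','side'):
        for o in r.spot_point(n,q)[:4]:
            print(q,n,round(o['score'],2),np.round(o['centre'],1),atz(n,o['centre'],z))
print(r.get_state()['time_s'])
E
```

```text
small_mid top 0.76 [253.  181.9] [0.5407 0.0348 0.181 ]
small_mid top 0.48 [369.8 204.6] [ 0.4773 -0.2626  0.181 ]
small_mid side 0.57 [235.1 181. ] [0.5542 0.0322 0.181 ]
small_grip top 0.73 [254.5 178.3] [0.5478 0.0302 0.201 ]
small_grip side 0.71 [239. 173.] [0.5499 0.0218 0.201 ]
small_grip side 0.62 [187.5 295. ] [0.462  0.3139 0.201 ]
medium_mid top 0.88 [303.1 188.5] [ 0.5258 -0.0971  0.131 ]
medium_mid top 0.88 [211.3 180.1] [0.5526 0.1484 0.131 ]
medium_mid top 0.85 [200.9 142.7] [0.6548 0.176  0.131 ]
medium_mid top 0.55 [207.3 215. ] [0.4592 0.1597 0.131 ]
medium_mid side 0.83 [164.1 238.8] [0.6154 0.2193 0.131 ]
medium_mid side 0.73 [242.1 197.4] [0.5372 0.0305 0.131 ]
medium_mid side 0.72 [237.2 270.5] [0.4382 0.1969 0.131 ]
medium_mid side 0.7 [200.9 251.9] [0.5278 0.2022 0.131 ]
large_rim top 0.87 [252.8 179.4] [0.5531 0.0372 0.126 ]
large_rim side 0.68 [236.6 196.2] [0.5527 0.0312 0.126 ]
small_tray side 0.91 [196.5 330. ] [0.4747 0.3082 0.    ]
medium_tray top 0.72 [384. 185.] [ 0.5433 -0.3434  0.    ]
medium_tray top 0.63 [367.2 206.8] [ 0.4802 -0.2921  0.    ]
medi
[... 830 characters left out ...]
de 0.35 [237.1 187.4] [ 0.6315 -0.0804  0.    ]
wash_bottle side 0.34 [238.3 199.7] [ 0.603  -0.0444 -0.    ]
reagent top 0.92 [373.9 134.9] [ 0.6929 -0.3192  0.    ]
reagent side 0.75 [234.  182.5] [ 0.6498 -0.0911  0.    ]
reagent side 0.64 [261.  132.1] [ 0.7009 -0.3229  0.    ]
petri_dishes top 0.74 [163. 143.] [0.6804 0.3079 0.    ]
petri_dishes top 0.66 [297.3 247.6] [ 0.3647 -0.0853  0.    ]
petri_dishes top 0.27 [385.2 185. ] [ 0.5433 -0.3469  0.    ]
petri_dishes side 0.91 [320.9 228.6] [ 0.3637 -0.0815  0.    ]
slide_box top 0.58 [245.2 250.5] [0.3586 0.0665 0.    ]
slide_box side 0.62 [295.9 272.1] [0.3585 0.067  0.    ]
slide_box side 0.59 [195.6 330.1] [0.4762 0.3094 0.    ]
1.4
```

```bash
python3 - <<'E'
from h import *
from scipy.optimize import least_squares
np.set_printoptions(precision=4,suppress=True)
Pt=np.load('Ptop.npy').reshape(-1,3);Ps=np.load('Pside.npy').reshape(-1,3)
def near(P,c,rad,z0,z1): 
    return P[(np.hypot(P[:,0]-c[0],P[:,1]-c[1])<rad)&(P[:,2]>z0)&(P[:,2]<z1)]
def circ(Q,R,c):
    s=least_squares(lambda p:np.hypot(Q[:,0]-p[0],Q[:,1]-p[1])-R,c,loss='soft_l1',f_scale=.002);return s.x,np.std(s.fun)
q=near(Pt,(.55,.032),.035,.205,.235);print('top cap',len(q),q.mean(0),np.median(q[:,2]),(q.min(0)+q.max(0))/2)
for a,b,R in((.188,.216,.013),(.136,.174,.020)):
    q=near(Ps,(.55,.032),.04,a,b);print('side',a,len(q),circ(q,R,(.55,.032)))
for nm,c,h,R in(('s',(.527,.27),.074,.013),('s',(.527,.32),.074,.013),('m',(.535,-.335),.09,.02),('m',(.54,-.27),.09,.02)):
    q=near(Pt,c,.035,h-.004,h+.012);print(nm,len(q),(q.min(0)+q.max(0))/2,np.median(q[:,2]))
    q=near(Ps,c,.035,h-.03,h);print('   side',len(q),circ(q,R,c) if len(q)>5 else '')
# trays: teal
for n,P in(('top',Pt),('side',Ps)):
    im=cv2.imread(f'pics/{n}0.png').reshape(-1,3).astype(int)
    t=(im[:,0]-im[:,2]>60)&(im[:,1]-im[:,2]>40)&(P[:,2]>-.01)&(P[:,2]<.04)
    for nm,lo,hi in(('L',.2,.45),('R',-.45,-.15)):
        q=P[t&(P[:,1]>lo)&(P[:,1]<hi)&(P[:,0]>.3)&(P[:,0]<.65)]
        # walls
        print(n,nm,len(q),cv2.minAreaRect((q[:,:2]*1000).astype(np.float32)),np.median(q[:,2]))
E
```

```text
top cap 69 [0.5494 0.036  0.2163] 0.21700236356573097 [0.5499 0.0359 0.2136]
side 0.188 123 (array([0.5492, 0.0338]), np.float64(0.002043986058672219))
side 0.136 200 (array([0.5499, 0.0336]), np.float64(0.0020457141063432577))
s 55 [0.5251 0.2695 0.0767] 0.07833107741201287
   side 154 (array([0.5229, 0.2687]), np.float64(0.0030914531652866703))
s 52 [0.527  0.3427 0.0769] 0.07754530652036426
   side 150 (array([0.5242, 0.34  ]), np.float64(0.0063687138225426935))
m 92 [ 0.5324 -0.3297  0.093 ] 0.09317234753865966
   side 143 (array([ 0.5332, -0.3325]), np.float64(0.0018339029906682105))
m 84 [ 0.5358 -0.2591  0.0933] 0.09289690404622122
   side 151 (array([ 0.5359, -0.2614]), np.float64(0.0018538716171910452))
top L 3694 ((475.5101318359375, 313.27178955078125), (167.0316162109375, 226.42689514160156), 85.57854461669922) 0.005007192414126078
top R 3458 ((483.519775390625, -296.65863037109375), (175.41932678222656, 226.76898193359375), 85.19512176513672) 0.004532472779464131
side L 6503 ((474.3355407714844, 311.7356262207031), (166.90306091308594, 225.53761291503906), 85.67632293701172) 0.004060413227316998
side R 1778 ((483.89739990234375, -293.3005065917969), (168.50709533691406, 226.4561004638672), 86.06584930419922) 0.0038000883305051394
```

```bash
cat >> h.py <<'E'
from scipy.spatial.transform import Rotation as Ro
np.set_printoptions(precision=4,suppress=True)
# desired: tool x down, tool y = s*(-sin,cos)
def want(yaw,s=1):
    x=np.array([0,0,-1.]); y=s*np.array([-np.sin(yaw),np.cos(yaw),0]); return np.stack([x,y,np.cross(x,y)],1)
def rel(goal,yaw=0,s=1):
    st=r.get_state(); R=Ro.from_euler('xyz',st['eef_rot'],degrees=True).as_matrix()
    d=R.T@(np.asarray(goal)-st['tcp_pos']); w=Ro.from_matrix(R.T@want(yaw,s)).as_rotvec()
    print('t',st['time_s'],'tcp',st['tcp_pos'],'w',st['gripper_width'],'F',st['contact_force'],'J',st['joints'])
    print('tool axes\n',R.T); print('shift/20mm',d/.02,'turn/.08',w/.08)
E
python3 - <<'E'
from h import *
rel((.5495,.0345,.275),0,1); rel((.5495,.0345,.275),0,-1)
E
```

```text
t 1.4 tcp [0.2064 0.6426 0.2376] w 0.08764489397011405 F [-0.3799 -1.1153 -0.0754] J [ 88.6987  20.5459   0.6815   0.0001 -70.1354 -16.5082]
tool axes
 [[ 0.      0.     -1.    ]
 [-0.3059 -0.9521 -0.    ]
 [-0.9521  0.3059 -0.    ]]
shift/20mm [ -1.8719  23.7033 -25.6305] turn/.08 [35.3845  0.0001  0.    ]
t 1.4 tcp [0.2064 0.6426 0.2376] w 0.08764489397011405 F [-0.3799 -1.1153 -0.0754] J [ 88.6987  20.5459   0.6815   0.0001 -70.1354 -16.5082]
tool axes
 [[ 0.      0.     -1.    ]
 [-0.3059 -0.9521 -0.    ]
 [-0.9521  0.3059 -0.    ]]
shift/20mm [ -1.8719  23.7033 -25.6305] turn/.08 [-3.8854 -0.      0.0001]
```

Call:
arm_command:
  plan:
    - {"dx":-1,"wx":-1}
    - {"dx":-1,"wx":-1}
    - {"wx":-1}
    - {"wx":-0.88}
    - {"dy":0.98,"dz":-0.55}
    - {"dy":0.98,"dz":-0.55}
    - {"dy":0.98,"dz":-0.55}
    - {"dy":0.98,"dz":-0.55}
    - {"dy":0.98,"dz":-0.55}
    - {"dy":0.98,"dz":-0.55}
  fingers: -1
  force: 30

```text
schema error: expected keys dx, dy, dz, wx, wy, wz
```

```bash
python3 -c "
from h import *
rel((.5495,.0345,.275),0,-1)"
```

```text
t 1.4 tcp [0.2064 0.6426 0.2376] w 0.08764489397011405 F [-0.3799 -1.1153 -0.0754] J [ 88.6987  20.5459   0.6815   0.0001 -70.1354 -16.5082]
tool axes
 [[ 0.      0.     -1.    ]
 [-0.3059 -0.9521 -0.    ]
 [-0.9521  0.3059 -0.    ]]
shift/20mm [ -1.8719  23.7033 -25.6305] turn/.08 [-3.8854 -0.      0.0001]
```

All six keys are needed in every row.

Call:
arm_command:
  plan:
    - {"dx":-1,"dy":0,"dz":0,"wx":-1,"wy":0,"wz":0}
    - {"dx":-1,"dy":0,"dz":0,"wx":-1,"wy":0,"wz":0}
    - {"dx":0,"dy":0,"dz":0,"wx":-1,"wy":0,"wz":0}
    - {"dx":0,"dy":0,"dz":0,"wx":-0.88,"wy":0,"wz":0}
    - {"dx":0,"dy":0.98,"dz":-0.55,"wx":0,"wy":0,"wz":0}
    - {"dx":0,"dy":0.98,"dz":-0.55,"wx":0,"wy":0,"wz":0}
    - {"dx":0,"dy":0.98,"dz":-0.55,"wx":0,"wy":0,"wz":0}
    - {"dx":0,"dy":0.98,"dz":-0.55,"wx":0,"wy":0,"wz":0}
    - {"dx":0,"dy":0.98,"dz":-0.55,"wx":0,"wy":0,"wz":0}
    - {"dx":0,"dy":0.98,"dz":-0.55,"wx":0,"wy":0,"wz":0}
  fingers: -1
  force: 30

```text
time_s: 2.23
tcp_pos: [0.2742, 0.5248, 0.2775]
eef_rot: [90.0, 89.9, -88.8]
contact_force: [0.9, 0.2, 1.2]
gripper_width: 0.088
```

```bash
python3 -c "
from h import *
rel((.5495,.0345,.275),0,-1)"
```

```text
t 2.2333 tcp [0.2742 0.5248 0.2775] w 0.0880271734207069 F [0.867  0.1756 1.2191] J [ 81.3292  11.5032  -6.5665   0.0183 -72.03     9.8338]
tool axes
 [[ 0.     -0.0018 -1.    ]
 [ 0.0204 -0.9998  0.0018]
 [-0.9998 -0.0204 -0.    ]]
shift/20mm [  0.1707  24.7882 -13.2644] turn/.08 [ 0.255  -0.0002 -0.0221]
```

Call:
arm_command:
  plan:
    - {"dx":0,"dy":1,"dz":-0.53,"wx":0.25,"wy":0,"wz":0}
    - {"dx":0,"dy":1,"dz":-0.53,"wx":0,"wy":0,"wz":0}
    - {"dx":0,"dy":1,"dz":-0.53,"wx":0,"wy":0,"wz":0}
    - {"dx":0,"dy":1,"dz":-0.53,"wx":0,"wy":0,"wz":0}
    - {"dx":0,"dy":1,"dz":-0.53,"wx":0,"wy":0,"wz":0}
    - {"dx":0,"dy":1,"dz":-0.53,"wx":0,"wy":0,"wz":0}
    - {"dx":0,"dy":1,"dz":-0.53,"wx":0,"wy":0,"wz":0}
    - {"dx":0,"dy":1,"dz":-0.53,"wx":0,"wy":0,"wz":0}
    - {"dx":0,"dy":1,"dz":-0.53,"wx":0,"wy":0,"wz":0}
    - {"dx":0,"dy":1,"dz":-0.53,"wx":0,"wy":0,"wz":0}
    - {"dx":0,"dy":1,"dz":-0.53,"wx":0,"wy":0,"wz":0}
    - {"dx":0,"dy":1,"dz":-0.53,"wx":0,"wy":0,"wz":0}
    - {"dx":0,"dy":1,"dz":-0.53,"wx":0,"wy":0,"wz":0}
    - {"dx":0,"dy":1,"dz":-0.53,"wx":0,"wy":0,"wz":0}
    - {"dx":0,"dy":1,"dz":-0.53,"wx":0,"wy":0,"wz":0}
    - {"dx":0,"dy":1,"dz":-0.53,"wx":0,"wy":0,"wz":0}
    - {"dx":0,"dy":1,"dz":-0.53,"wx":0,"wy":0,"wz":0}
    - {"dx":0,"dy":1,"dz":-0.53,"wx":0,"wy":0,"wz":0}
    - {"dx":0,"dy":1,"dz":-0.53,"wx":0,"wy":0,"wz":0}
    - {"dx":0,"dy":1,"dz":-0.53,"wx":0,"wy":0,"wz":0}

```text
time_s: 3.9
tcp_pos: [0.4945, 0.1033, 0.2821]
eef_rot: [-134.0, 89.5, 46.1]
contact_force: [0.5, 0.6, 0.2]
gripper_width: 0.0875
```

```bash
python3 -c "
from h import *
rel((.5495,.0345,.275),0,-1)"
```

```text
t 3.9 tcp [0.4945 0.1033 0.2821] w 0.08754231543867635 F [0.5066 0.5989 0.2287] J [ 34.0258   2.4652 -16.4614  -0.1192 -70.5472  56.1338]
tool axes
 [[ 0.0065  0.0068 -1.    ]
 [ 0.0021 -1.     -0.0068]
 [-1.     -0.0021 -0.0065]]
shift/20mm [ 0.3481  3.4491 -2.7402] turn/.08 [ 0.0263 -0.0815  0.0845]
```

Call:
arm_command:
  plan:
    - {"dx":0,"dy":1,"dz":-0.8,"wx":0,"wy":-0.08,"wz":0.08}
    - {"dx":0,"dy":1,"dz":-0.8,"wx":0,"wy":0,"wz":0}
    - {"dx":0,"dy":0.85,"dz":-0.7,"wx":0,"wy":0,"wz":0}
    - {"dx":0,"dy":0.5,"dz":-0.4,"wx":0,"wy":0,"wz":0}
    - {"dx":0,"dy":0,"dz":0,"wx":0,"wy":0,"wz":0}

```text
time_s: 4.32
tcp_pos: [0.5519, 0.0292, 0.2829]
eef_rot: [-162.9, 89.9, 17.0]
contact_force: [-0.1, 0.1, 0.4]
gripper_width: 0.0876
```

```bash
python3 -c "
from h import *
rel((.5495,.0345,.198),0,-1)
im,d=r.capture('top');cv2.imwrite('pics/t1.png',im[:,:,::-1])
im,d=r.capture('side');cv2.imwrite('pics/s1.png',cv2.resize(im[100:300,140:340],None,fx=3,fy=3)[:,:,::-1])"
```

```text
t 4.3167 tcp [0.5519 0.0292 0.2829] w 0.08764229240388474 F [-0.0546  0.0824  0.4245] J [ 23.3428   7.395  -10.8893   0.0123 -71.6101  66.6153]
tool axes
 [[ 0.0018  0.0005 -1.    ]
 [-0.0007 -1.     -0.0005]
 [-1.      0.0007 -0.0018]]
shift/20mm [ 4.2474 -0.2625  0.1286] turn/.08 [-0.0083 -0.0222  0.0068]
```

View pics/s1.png

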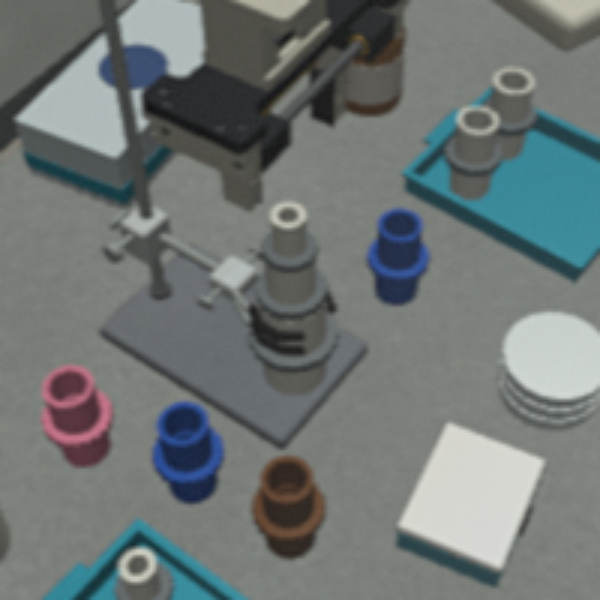

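The side view shows the open fingers at (243,190) and (325,105), straddling the axis above the small reducer at (288,215). Now I'll descend.

Call:
arm_command:
  plan:
    - {"dx":0.5,"dy":-0.26,"dz":0.13,"wx":0,"wy":-0.02,"wz":0}
    - {"dx":0.9,"dy":0,"dz":0,"wx":0,"wy":0,"wz":0}
    - {"dx":0.9,"dy":0,"dz":0,"wx":0,"wy":0,"wz":0}
    - {"dx":0.9,"dy":0,"dz":0,"wx":0,"wy":0,"wz":0}
    - {"dx":0.6,"dy":0,"dz":0,"wx":0,"wy":0,"wz":0}
    - {"dx":0,"dy":0,"dz":0,"wx":0,"wy":0,"wz":0}

```text
time_s: 4.92
tcp_pos: [0.5444, 0.0418, 0.2032]
eef_rot: [-123.1, 89.7, 57.1]
contact_force: [-0.9, -0.7, -0.8]
gripper_width: 0.0876
```

```bash
python3 -c "
from h import *
rel((.5495,.0345,.199),0,-1)"
```

```text
t 4.9167 tcp [0.5444 0.0418 0.2032] w 0.0875558805348549 F [-0.9066 -0.6739 -0.8429] J [ 24.8443   9.8289 -18.6202  -0.1781 -61.3038  65.4697]
tool axes
 [[ 0.0028  0.0043 -1.    ]
 [ 0.004  -1.     -0.0043]
 [-1.     -0.004  -0.0028]]
shift/20mm [ 0.2072  0.3676 -0.2515] turn/.08 [ 0.0499 -0.0347  0.0535]
```

Call:
arm_command:
  plan:
    - {"dx":0.18,"dy":0.37,"dz":-0.25,"wx":0.05,"wy":-0.03,"wz":0.05}
    - {"dx":0,"dy":0,"dz":0,"wx":0,"wy":0,"wz":0}
    - {"dx":0,"dy":0,"dz":0,"wx":0,"wy":0,"wz":0}

```text
time_s: 5.17
tcp_pos: [0.5485, 0.0362, 0.1996]
eef_rot: [65.4, 90.0, -114.4]
contact_force: [-1.2, -0.2, 0.1]
gripper_width: 0.0875
```

```bash
python3 -c "
from h import *
rel((.5495,.0345,.199),0,-1)"
```

```text
t 5.1667 tcp [0.5485 0.0362 0.1996] w 0.08747248120866806 F [-1.2409 -0.1665  0.0757] J [ 24.2036  10.4567 -18.4058   0.0054 -61.143   65.9792]
tool axes
 [[-0.0001 -0.0001 -1.    ]
 [ 0.0032 -1.      0.0001]
 [-1.     -0.0032  0.0001]]
shift/20mm [ 0.03    0.0873 -0.0481] turn/.08 [ 0.0404  0.0007 -0.0014]
```

Call:
arm_command:
  plan:
    - {"dx":0,"dy":0.07,"dz":-0.05,"wx":0.04,"wy":0,"wz":0}
    - {"dx":0,"dy":0,"dz":0,"wx":0,"wy":0,"wz":0}
    - {"dx":0,"dy":0,"dz":0,"wx":0,"wy":0,"wz":0}
    - {"dx":0,"dy":0,"dz":0,"wx":0,"wy":0,"wz":0}
    - {"dx":0,"dy":0,"dz":0,"wx":0,"wy":0,"wz":0}
    - {"dx":0,"dy":0,"dz":0,"wx":0,"wy":0,"wz":0}
    - {"dx":0,"dy":0,"dz":0,"wx":0,"wy":0,"wz":0}
    - {"dx":0,"dy":0,"dz":0,"wx":0,"wy":0,"wz":0}
  fingers: 1
  force: 30

```text
time_s: 5.83
tcp_pos: [0.5509, 0.0354, 0.2026]
eef_rot: [-159.7, 89.7, 20.2]
contact_force: [-0.2, 1.3, -0.1]
gripper_width: 0.04
```

```bash
python3 -c "
from h import *
rel((.5495,.0345,.199),0,-1)"
```

```text
t 5.8333 tcp [0.5509 0.0354 0.2026] w 0.039977051123564235 F [-0.2187  1.2561 -0.0692] J [ 24.0229  10.3547 -18.1192   0.0221 -61.2343  65.9393]
tool axes
 [[ 0.0048  0.0018 -1.    ]
 [-0.0005 -1.     -0.0018]
 [-1.      0.0005 -0.0048]]
shift/20mm [0.1799 0.0453 0.0689] turn/.08 [-0.0059 -0.0599  0.0221]
```

Call:
arm_command:
  plan:
    - {"dx":0.18,"dy":0.04,"dz":0.07,"wx":0,"wy":-0.06,"wz":0.02}
    - {"dx":0,"dy":0,"dz":0,"wx":0,"wy":0,"wz":0}
    - {"dx":0,"dy":0,"dz":0,"wx":0,"wy":0,"wz":0}
    - {"dx":0,"dy":0,"dz":0,"wx":0,"wy":0,"wz":0}

```text
time_s: 6.17
tcp_pos: [0.5495, 0.0344, 0.1989]
eef_rot: [37.2, 90.0, -142.8]
contact_force: [-1.5, 0.5, 0.9]
gripper_width: 0.0256
```

```bash
python3 -c "
from h import *
rel((.5495,.0345,.199),0,-1)"
```

```text
t 6.1667 tcp [0.5495 0.0344 0.1989] w 0.025633389811262633 F [-1.4628  0.5095  0.8662] J [ 23.9755  10.5741 -18.3607   0.0045 -61.082   66.0005]
tool axes
 [[-0.0002 -0.0002 -1.    ]
 [-0.0004 -1.      0.0002]
 [-1.      0.0004  0.0002]]
shift/20mm [-0.007  -0.0045 -0.0024] turn/.08 [-0.0048  0.003  -0.0023]
```

Call:
arm_command:
  plan:
    - {"dx":0,"dy":0,"dz":0,"wx":0,"wy":0,"wz":0}
    - {"dx":0,"dy":0,"dz":0,"wx":0,"wy":0,"wz":0}
    - {"dx":-0.2,"dy":0,"dz":0,"wx":0,"wy":0,"wz":0}
    - {"dx":-0.2,"dy":0,"dz":0,"wx":0,"wy":0,"wz":0}
    - {"dx":-0.2,"dy":0,"dz":0,"wx":0,"wy":0,"wz":0}

```text
time_s: 6.58
tcp_pos: [0.5486, 0.0344, 0.2094]
eef_rot: [6.7, 89.8, -173.4]
contact_force: [2.7, -0.3, -3.9]
gripper_width: 0.0255
```

```bash
python3 -c "
from h import *
rel((.5495,.0345,.26),0,-1)"
```

```text
t 6.5833 tcp [0.5486 0.0344 0.2094] w 0.025471717581197362 F [ 2.7233 -0.306  -3.8596] J [ 23.9724  10.1023 -17.4567  -0.0642 -62.6235  65.9968]
tool axes
 [[-0.0033 -0.0004 -1.    ]
 [-0.0011 -1.      0.0004]
 [-1.      0.0011  0.0033]]
shift/20mm [-2.5325 -0.0029 -0.0372] turn/.08 [-0.0132  0.0414 -0.0048]
```

Call:
arm_command:
  plan:
    - {"dx":-0.25,"dy":0,"dz":0,"wx":0,"wy":0.03,"wz":0}
    - {"dx":-0.25,"dy":0,"dz":0,"wx":0,"wy":0,"wz":0}
    - {"dx":0,"dy":0,"dz":0,"wx":0,"wy":0,"wz":0}

```text
time_s: 6.83
tcp_pos: [0.5492, 0.0344, 0.222]
eef_rot: [149.2, 89.9, -30.8]
contact_force: [0.3, 0.5, -0.9]
gripper_width: 0.0252
```

```bash
python3 -c "
from h import *
rel((.5495,.0345,.26),0,-1)
im,d=r.capture('side');cv2.imwrite('pics/s2.png',cv2.resize(im[100:300,140:340],None,fx=3,fy=3)[:,:,::-1])"
```

```text
t 6.8333 tcp [0.5492 0.0344 0.222 ] w 0.025241603431280478 F [ 0.3031  0.4744 -0.9087] J [ 24.0153   9.4503 -16.5664   0.0478 -63.953   65.9196]
tool axes
 [[ 0.0008 -0.0005 -1.    ]
 [-0.0008 -1.      0.0005]
 [-1.      0.0008 -0.0008]]
shift/20mm [-1.9006 -0.0033 -0.0166] turn/.08 [-0.0096 -0.0098 -0.0059]
```

View pics/s2.png

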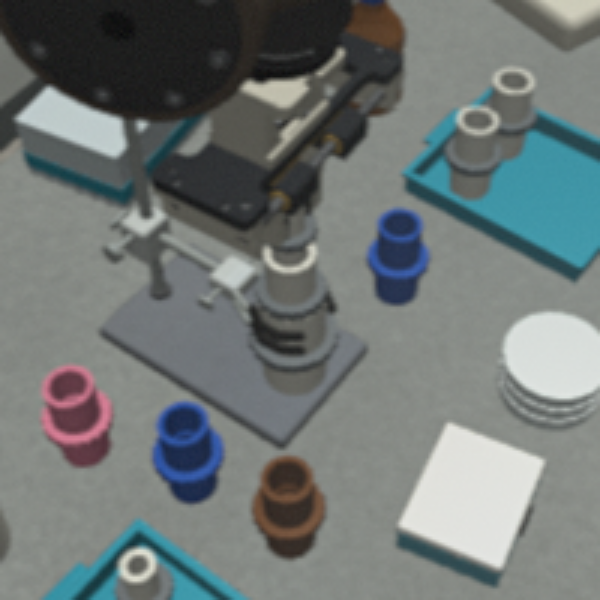

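The small reducer is coming out, with its collar at (295,232). The medium's collar is still seated on the large rim at (290,290). I'll keep lifting.

Call:
arm_command:
  plan:
    - {"dx":-0.4,"dy":0,"dz":0,"wx":0,"wy":0,"wz":0}
    - {"dx":-0.7,"dy":0,"dz":0,"wx":0,"wy":0,"wz":0}
    - {"dx":-0.9,"dy":0,"dz":0,"wx":0,"wy":0,"wz":0}
    - {"dx":-0.6,"dy":-0.3,"dz":0.15,"wx":0,"wy":0,"wz":0}
    - {"dx":0,"dy":-0.6,"dz":0.26,"wx":0,"wy":0,"wz":0}
    - {"dx":0,"dy":-1,"dz":0.43,"wx":0,"wy":0,"wz":0}
    - {"dx":0,"dy":-1,"dz":0.43,"wx":0,"wy":0,"wz":0}
    - {"dx":0,"dy":-1,"dz":0.43,"wx":0,"wy":0,"wz":0}
    - {"dx":0,"dy":-1,"dz":0.43,"wx":0,"wy":0,"wz":0}
    - {"dx":0,"dy":-1,"dz":0.43,"wx":0,"wy":0,"wz":0}
    - {"dx":0,"dy":-1,"dz":0.43,"wx":0,"wy":0,"wz":0}
    - {"dx":0,"dy":-1,"dz":0.43,"wx":0,"wy":0,"wz":0}
    - {"dx":0,"dy":-1,"dz":0.43,"wx":0,"wy":0,"wz":0}
    - {"dx":0,"dy":-1,"dz":0.43,"wx":0,"wy":0,"wz":0}
    - {"dx":0,"dy":-1,"dz":0.43,"wx":0,"wy":0,"wz":0}
    - {"dx":0,"dy":-1,"dz":0.43,"wx":0,"wy":0,"wz":0}

```text
time_s: 8.22
tcp_pos: [0.4422, 0.2789, 0.2865]
eef_rot: [-155.0, 89.7, 24.6]
contact_force: [0.6, -0.3, -0.7]
gripper_width: 0.0252
```

```bash
python3 -c "
from h import *
rel((.430,.3155,.15),0,-1)"
```

```text
t 8.2167 tcp [0.4422 0.2789 0.2865] w 0.025232842380041812 F [ 0.639  -0.3421 -0.6927] J [ 53.878    4.1814 -14.1444   0.166  -71.3934  35.6806]
tool axes
 [[ 0.0051  0.0023 -1.    ]
 [-0.0068 -1.     -0.0024]
 [-1.      0.0068 -0.0051]]
shift/20mm [ 6.8274 -1.8119  0.6572] turn/.08 [-0.0848 -0.0637  0.0295]
```

Call:
arm_command:
  plan:
    - {"dx":0,"dy":-0.9,"dz":0.35,"wx":-0.08,"wy":-0.06,"wz":0.03}
    - {"dx":0.5,"dy":-0.5,"dz":0.2,"wx":0,"wy":0,"wz":0}
    - {"dx":1,"dy":-0.2,"dz":0,"wx":0,"wy":0,"wz":0}
    - {"dx":1,"dy":0,"dz":0,"wx":0,"wy":0,"wz":0}
    - {"dx":1,"dy":0,"dz":0,"wx":0,"wy":0,"wz":0}
    - {"dx":1,"dy":0,"dz":0,"wx":0,"wy":0,"wz":0}
    - {"dx":1,"dy":0,"dz":0,"wx":0,"wy":0,"wz":0}
    - {"dx":0.7,"dy":0,"dz":0,"wx":0,"wy":0,"wz":0}
    - {"dx":0.3,"dy":0,"dz":0,"wx":0,"wy":0,"wz":0}

```text
time_s: 8.97
tcp_pos: [0.4295, 0.3171, 0.1548]
eef_rot: [-128.6, 89.6, 51.6]
contact_force: [-0.7, 0.1, 0.1]
gripper_width: 0.0253
```

```bash
python3 -c "
from h import *
rel((.430,.3155,.061),0,-1)
im,d=r.capture('side');cv2.imwrite('pics/s3.png',cv2.resize(im[200:384,80:330],None,fx=3,fy=3)[:,:,::-1])"
```

```text
t 8.9667 tcp [0.4295 0.3171 0.1548] w 0.025299382792951984 F [-0.7359  0.0927  0.0824] J [ 57.5316  11.1547 -24.0594   0.0568 -54.3397  32.7052]
tool axes
 [[ 0.0049  0.0061 -1.    ]
 [ 0.0047 -1.     -0.0061]
 [-1.     -0.0047 -0.0049]]
shift/20mm [ 4.6911  0.1103 -0.003 ] turn/.08 [ 0.0588 -0.0609  0.0766]
```

View pics/s3.png

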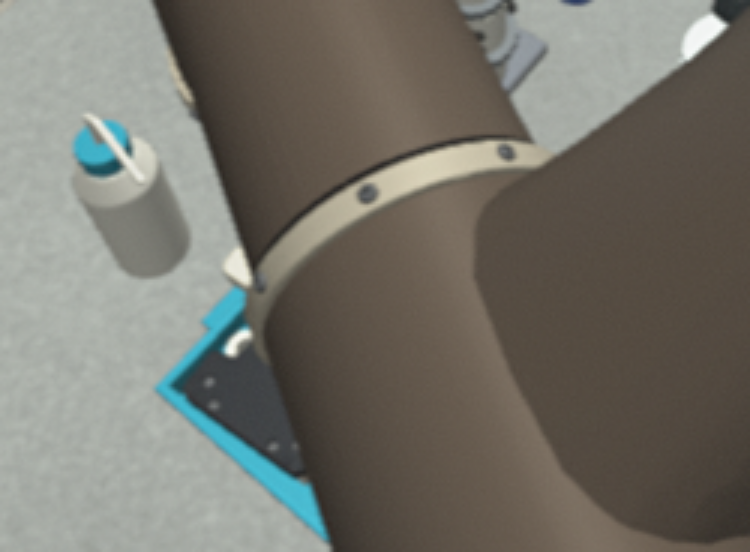

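Call:
arm_command:
  plan:
    - {"dx":0.8,"dy":0.1,"dz":0,"wx":0.06,"wy":-0.06,"wz":0.08}
    - {"dx":0.8,"dy":0,"dz":0,"wx":0,"wy":0,"wz":0}
    - {"dx":0.8,"dy":0,"dz":0,"wx":0,"wy":0,"wz":0}
    - {"dx":0.7,"dy":0,"dz":0,"wx":0,"wy":0,"wz":0}
    - {"dx":0.5,"dy":0,"dz":0,"wx":0,"wy":0,"wz":0}
    - {"dx":0.2,"dy":0,"dz":0,"wx":0,"wy":0,"wz":0}

```text
time_s: 9.52
tcp_pos: [0.4323, 0.3169, 0.0805]
eef_rot: [-139.3, 89.6, 40.7]
contact_force: [0.5, -0.6, 0.1]
gripper_width: 0.0255
```

```bash
python3 -c "
from h import *
rel((.430,.3155,.060),0,-1)"
```

```text
t 9.5167 tcp [0.4323 0.3169 0.0805] w 0.025488872702324514 F [ 0.5245 -0.5955  0.1351] J [ 57.2857  16.4692 -28.6519   0.146  -44.5353  32.5911]
tool axes
 [[ 0.0047  0.0041 -1.    ]
 [-0.0003 -1.     -0.0041]
 [-1.      0.0003 -0.0047]]
shift/20mm [1.0253 0.0724 0.1185] turn/.08 [-0.0042 -0.0593  0.051 ]
```

Call:
arm_command:
  plan:
    - {"dx":0.4,"dy":0,"dz":0,"wx":0,"wy":-0.06,"wz":0.05}
    - {"dx":0.25,"dy":0,"dz":0,"wx":0,"wy":0,"wz":0}
    - {"dx":0.15,"dy":0,"dz":0,"wx":0,"wy":0,"wz":0}
    - {"dx":0.1,"dy":0,"dz":0,"wx":0,"wy":0,"wz":0}
    - {"dx":0,"dy":0,"dz":0,"wx":0,"wy":0,"wz":0}

```text
time_s: 9.93
tcp_pos: [0.4334, 0.318, 0.0626]
eef_rot: [-130.9, 89.9, 49.1]
contact_force: [-0.1, 0.3, -0.5]
gripper_width: 0.0253
```

```bash
python3 -c "
from h import *
rel((.430,.3155,.059),0,-1)"
```

```text
t 9.9333 tcp [0.4334 0.318  0.0626] w 0.025348456713160574 F [-0.0845  0.2622 -0.4864] J [ 57.1799  18.1415 -29.1978   0.0208 -42.5623  32.8021]
tool axes
 [[ 0.0011  0.0013 -1.    ]
 [-0.     -1.     -0.0013]
 [-1.      0.     -0.0011]]
shift/20mm [0.1786 0.1252 0.1718] turn/.08 [-0.0006 -0.0142  0.0164]
```

Down gently until contact shows.

Call:
arm_command:
  plan:
    - {"dx":0.12,"dy":0,"dz":0,"wx":0,"wy":0,"wz":0.02}
    - {"dx":0.12,"dy":0,"dz":0,"wx":0,"wy":0,"wz":0}
    - {"dx":0.1,"dy":0,"dz":0,"wx":0,"wy":0,"wz":0}

```text
time_s: 10.18
tcp_pos: [0.4347, 0.3188, 0.0585]
eef_rot: [-167.4, 89.8, 12.7]
contact_force: [-6.7, -6.1, 29.8]
gripper_width: 0.025
```

```bash
python3 -c "
from h import *
rel((.430,.3155,.059),0,-1)"
```

```text
t 10.1833 tcp [0.4347 0.3188 0.0585] w 0.025012060126104445 F [-6.693  -6.0655 29.8023] J [ 57.2169  18.5353 -29.414    0.2446 -41.885   32.6974]
tool axes
 [[ 0.004   0.0009 -1.    ]
 [ 0.0017 -1.     -0.0009]
 [-1.     -0.0017 -0.004 ]]
shift/20mm [-0.0282  0.1659  0.2359] turn/.08 [ 0.021  -0.0496  0.0111]
```

Call:
arm_command:
  plan:
    - {"dx":-0.03,"dy":0,"dz":0,"wx":0,"wy":0,"wz":0}

```text
time_s: 10.27
tcp_pos: [0.435, 0.319, 0.0598]
eef_rot: [-164.3, 89.7, 15.8]
contact_force: [-0.4, 0.1, -1.5]
gripper_width: 0.0257
```

Call:
arm_command:
  plan:
    - {"dx":0,"dy":0,"dz":0,"wx":0,"wy":0,"wz":0}
    - {"dx":0,"dy":0,"dz":0,"wx":0,"wy":0,"wz":0}
    - {"dx":0,"dy":0,"dz":0,"wx":0,"wy":0,"wz":0}
    - {"dx":0,"dy":0,"dz":0,"wx":0,"wy":0,"wz":0}
    - {"dx":0,"dy":0,"dz":0,"wx":0,"wy":0,"wz":0}
    - {"dx":0,"dy":0,"dz":0,"wx":0,"wy":0,"wz":0}
    - {"dx":0,"dy":0,"dz":0,"wx":0,"wy":0,"wz":0}
    - {"dx":0,"dy":0,"dz":0,"wx":0,"wy":0,"wz":0}
  fingers: -1

```text
time_s: 10.93
tcp_pos: [0.4352, 0.3195, 0.0601]
eef_rot: [-154.4, 89.6, 25.7]
contact_force: [-0.3, 0.8, -0.3]
gripper_width: 0.0731
```

```bash
python3 -c "
from h import *
rel((.430,.3155,.25),0,-1)"
```

```text
t 10.9333 tcp [0.4352 0.3195 0.0601] w 0.07314457460437108 F [-0.277   0.804  -0.2719] J [ 57.2277  18.3963 -29.3536   0.2778 -41.9477  32.6904]
tool axes
 [[ 0.0056  0.0027 -1.    ]
 [ 0.0022 -1.     -0.0027]
 [-1.     -0.0022 -0.0056]]
shift/20mm [-9.4977  0.1729  0.2069] turn/.08 [ 0.0271 -0.0698  0.0335]
```

Call:
arm_command:
  plan:
    - {"dx":-0.3,"dy":0,"dz":0,"wx":0,"wy":0,"wz":0}
    - {"dx":-0.6,"dy":0,"dz":0,"wx":0.03,"wy":-0.07,"wz":0.03}
    - {"dx":-1,"dy":0,"dz":0,"wx":0,"wy":0,"wz":0}
    - {"dx":-1,"dy":0,"dz":0,"wx":0,"wy":0,"wz":0}
    - {"dx":-1,"dy":0,"dz":0,"wx":0,"wy":0,"wz":0}
    - {"dx":-1,"dy":0,"dz":0,"wx":0,"wy":0,"wz":0}
    - {"dx":-1,"dy":0,"dz":0,"wx":0,"wy":0,"wz":0}
    - {"dx":-1,"dy":0,"dz":0,"wx":0,"wy":0,"wz":0}
    - {"dx":-1,"dy":0,"dz":0,"wx":0,"wy":0,"wz":0}
    - {"dx":-0.8,"dy":0.5,"dz":0,"wx":0,"wy":0,"wz":0}
    - {"dx":0,"dy":1,"dz":-0.41,"wx":0,"wy":0,"wz":0}
    - {"dx":0,"dy":1,"dz":-0.41,"wx":0,"wy":0,"wz":0}
    - {"dx":0,"dy":1,"dz":-0.41,"wx":0,"wy":0,"wz":0}
    - {"dx":0,"dy":1,"dz":-0.41,"wx":0,"wy":0,"wz":0}
    - {"dx":0,"dy":1,"dz":-0.41,"wx":0,"wy":0,"wz":0}
    - {"dx":0,"dy":1,"dz":-0.41,"wx":0,"wy":0,"wz":0}
    - {"dx":0,"dy":1,"dz":-0.41,"wx":0,"wy":0,"wz":0}
    - {"dx":0,"dy":1,"dz":-0.41,"wx":0,"wy":0,"wz":0}

```text
time_s: 12.43
tcp_pos: [0.5016, 0.1443, 0.2522]
eef_rot: [-146.2, 89.7, 34.2]
contact_force: [0.4, 0.3, 0.1]
gripper_width: 0.0875
```

```bash
python3 -c "
from h import *
rel((.5495,.0345,.25),0,-1)
im,d=r.capture('side');cv2.imwrite('pics/s4.png',im[:,:,::-1])
im,d=r.capture('top');cv2.imwrite('pics/t4.png',im[:,:,::-1])"
```

```text
t 12.4333 tcp [0.5016 0.1443 0.2522] w 0.08753824240646914 F [0.42   0.2551 0.0727] J [ 37.6276   5.29   -17.3795   0.021  -67.0093  52.7346]
tool axes
 [[ 0.0046  0.0032 -1.    ]
 [ 0.0065 -1.     -0.0031]
 [-1.     -0.0065 -0.0047]]
shift/20mm [ 0.1032  5.5061 -2.3611] turn/.08 [ 0.0808 -0.0582  0.0393]
```

View pics/s4.png

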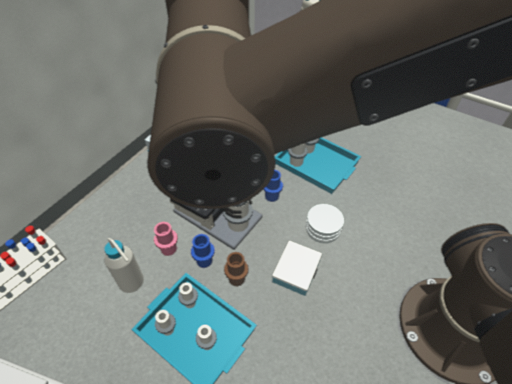

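View pics/t4.png

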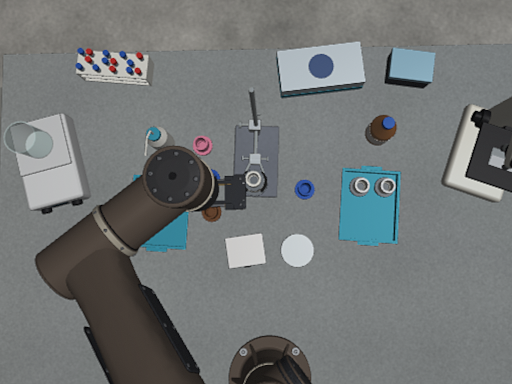

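The side view shows the small reducer upright in its tray at (205,335), with the stock undisturbed. The medium is still seated at (253,180) in the top view. Next I'll move over the stack.

Call:
arm_command:
  plan:
    - {"dx":0,"dy":1,"dz":-0.41,"wx":0.08,"wy":-0.06,"wz":0.04}
    - {"dx":0,"dy":1,"dz":-0.41,"wx":0,"wy":0,"wz":0}
    - {"dx":0,"dy":1,"dz":-0.41,"wx":0,"wy":0,"wz":0}
    - {"dx":0,"dy":1,"dz":-0.41,"wx":0,"wy":0,"wz":0}
    - {"dx":0,"dy":0.6,"dz":-0.25,"wx":0,"wy":0,"wz":0}
    - {"dx":0,"dy":0.3,"dz":-0.1,"wx":0,"wy":0,"wz":0}
    - {"dx":0,"dy":0,"dz":0,"wx":0,"wy":0,"wz":0}

```text
time_s: 13.12
tcp_pos: [0.5422, 0.0417, 0.2547]
eef_rot: [-140.3, 89.9, 39.5]
contact_force: [-0.4, -0.3, 0.5]
gripper_width: 0.0878
```

```bash
python3 -c "
from h import *
rel((.5495,.0345,.151),0,-1)"
```

```text
t 13.1167 tcp [0.5422 0.0417 0.2547] w 0.08777761227976684 F [-0.4234 -0.2968  0.4608] J [ 25.032    7.5029 -14.4646  -0.0197 -67.9619  64.8119]
tool axes
 [[ 0.001   0.0008 -1.    ]
 [-0.0029 -1.     -0.0008]
 [-1.      0.0029 -0.001 ]]
shift/20mm [ 5.1862  0.3611 -0.3596] turn/.08 [-0.0357 -0.0123  0.0101]
```

Call:
arm_command:
  plan:
    - {"dx":0.2,"dy":0.36,"dz":-0.36,"wx":-0.03,"wy":0,"wz":0}
    - {"dx":0.8,"dy":0,"dz":0,"wx":0,"wy":0,"wz":0}
    - {"dx":0.8,"dy":0,"dz":0,"wx":0,"wy":0,"wz":0}
    - {"dx":0.8,"dy":0,"dz":0,"wx":0,"wy":0,"wz":0}
    - {"dx":0.8,"dy":0,"dz":0,"wx":0,"wy":0,"wz":0}
    - {"dx":0.8,"dy":0,"dz":0,"wx":0,"wy":0,"wz":0}
    - {"dx":0.2,"dy":0,"dz":0,"wx":0,"wy":0,"wz":0}

```text
time_s: 13.7
tcp_pos: [0.5516, 0.0383, 0.1655]
eef_rot: [-152.8, 89.6, 27.4]
contact_force: [-0.0, -0.5, -0.7]
gripper_width: 0.0873
```

```bash
python3 -c "
from h import *
rel((.5495,.0345,.151),0,-1)"
```

```text
t 13.7 tcp [0.5516 0.0383 0.1655] w 0.08732901393021057 F [-0.0418 -0.5149 -0.7354] J [ 24.2476  12.2946 -20.9264  -0.0292 -56.3407  65.9953]
tool axes
 [[ 0.0068  0.0035 -1.    ]
 [ 0.004  -1.     -0.0035]
 [-1.     -0.0039 -0.0068]]
shift/20mm [0.7235 0.191  0.1124] turn/.08 [ 0.0495 -0.0851  0.0439]
```

Call:
arm_command:
  plan:
    - {"dx":0.4,"dy":0.19,"dz":0.11,"wx":0.05,"wy":-0.08,"wz":0.04}
    - {"dx":0.2,"dy":0,"dz":0,"wx":0,"wy":0,"wz":0}
    - {"dx":0.05,"dy":0,"dz":0,"wx":0,"wy":0,"wz":0}
    - {"dx":0,"dy":0,"dz":0,"wx":0,"wy":0,"wz":0}

```text
time_s: 14.03
tcp_pos: [0.5494, 0.0354, 0.1514]
eef_rot: [30.0, 89.9, -149.9]
contact_force: [0.1, 0.1, 0.1]
gripper_width: 0.0874
```

```bash
python3 -c "
from h import *
rel((.5495,.0345,.151),0,-1)"
```

```text
t 14.0333 tcp [0.5494 0.0354 0.1514] w 0.08744520017087923 F [0.1089 0.1053 0.0608] J [ 24.0813  13.1602 -21.8795   0.0108 -55.0436  66.0221]
tool axes
 [[-0.0013 -0.0007 -1.    ]
 [ 0.0019 -1.      0.0007]
 [-1.     -0.0019  0.0013]]
shift/20mm [ 0.0208  0.0449 -0.0048] turn/.08 [ 0.0239  0.0158 -0.0092]
```

Call:
arm_command:
  plan:
    - {"dx":0.02,"dy":0.05,"dz":0,"wx":0.02,"wy":0.01,"wz":0}
    - {"dx":0,"dy":0,"dz":0,"wx":0,"wy":0,"wz":0}
    - {"dx":0,"dy":0,"dz":0,"wx":0,"wy":0,"wz":0}
    - {"dx":0,"dy":0,"dz":0,"wx":0,"wy":0,"wz":0}
    - {"dx":0,"dy":0,"dz":0,"wx":0,"wy":0,"wz":0}
  fingers: 1
  force: 55

```text
time_s: 14.45
tcp_pos: [0.5509, 0.0347, 0.1536]
eef_rot: [-171.2, 89.8, 8.8]
contact_force: [0.6, -0.5, 0.5]
gripper_width: 0.0596
```

```bash
python3 -c "
from h import *
rel((.5495,.0345,.151),0,-1)"
```

```text
t 14.45 tcp [0.5509 0.0347 0.1536] w 0.05956156633091697 F [ 0.5546 -0.5328  0.5364] J [ 23.9805  12.9906 -21.8027   0.072  -54.9887  66.0017]
tool axes
 [[ 0.0039  0.0006 -1.    ]
 [ 0.0004 -1.     -0.0006]
 [-1.     -0.0004 -0.0039]]
shift/20mm [0.1309 0.0115 0.0717] turn/.08 [ 0.0051 -0.0487  0.0076]
```

Call:
arm_command:
  plan:
    - {"dx":0.12,"dy":0.01,"dz":0.07,"wx":0,"wy":-0.05,"wz":0}
    - {"dx":0,"dy":0,"dz":0,"wx":0,"wy":0,"wz":0}
    - {"dx":0,"dy":0,"dz":0,"wx":0,"wy":0,"wz":0}
    - {"dx":0,"dy":0,"dz":0,"wx":0,"wy":0,"wz":0}
    - {"dx":0,"dy":0,"dz":0,"wx":0,"wy":0,"wz":0}
    - {"dx":0,"dy":0,"dz":0,"wx":0,"wy":0,"wz":0}

```text
time_s: 14.95
tcp_pos: [0.5497, 0.034, 0.1517]
eef_rot: [-162.3, 90.0, 17.7]
contact_force: [-0.5, -1.0, 0.5]
gripper_width: 0.0393
```

```bash
python3 -c "
from h import *
rel((.5495,.0345,.151),0,-1)"
```

```text
t 14.95 tcp [0.5497 0.034  0.1517] w 0.039326709153369194 F [-0.4716 -0.9657  0.46  ] J [ 23.9179  13.1045 -21.9145   0.0038 -54.9527  66.1067]
tool axes
 [[ 0.0005  0.0002 -1.    ]
 [ 0.0005 -1.     -0.0002]
 [-1.     -0.0005 -0.0005]]
shift/20mm [ 0.0333 -0.0271  0.0098] turn/.08 [ 0.0058 -0.0059  0.0019]
```

Gripped at 39.3 mm and centred. Now pull.

Call:
arm_command:
  plan:
    - {"dx":-0.25,"dy":0,"dz":0,"wx":0,"wy":0,"wz":0}
    - {"dx":-0.25,"dy":0,"dz":0,"wx":0,"wy":0,"wz":0}
    - {"dx":-0.25,"dy":0,"dz":0,"wx":0,"wy":0,"wz":0}

```text
time_s: 15.2
tcp_pos: [0.5487, 0.0343, 0.1641]
eef_rot: [-10.8, 89.8, 169.2]
contact_force: [5.2, -2.4, -8.9]
gripper_width: 0.0395
```

```bash
python3 -c "
from h import *
rel((.5495,.0345,.25),0,-1)"
```

```text
t 15.2 tcp [0.5487 0.0343 0.1641] w 0.03948376305277451 F [ 5.2494 -2.3699 -8.8706] J [ 23.9232  12.4224 -20.9278  -0.121  -56.796   66.1001]
tool axes
 [[-0.003   0.0006 -1.    ]
 [-0.0008 -1.     -0.0006]
 [-1.      0.0008  0.003 ]]
shift/20mm [-4.2965 -0.0116 -0.0249] turn/.08 [-0.0094  0.0381  0.0073]
```

Call:
arm_command:
  plan:
    - {"dx":-0.3,"dy":0,"dz":-0.04,"wx":0,"wy":0.04,"wz":0}
    - {"dx":-0.3,"dy":0,"dz":0,"wx":0,"wy":0,"wz":0}
    - {"dx":-0.3,"dy":0,"dz":0,"wx":0,"wy":0,"wz":0}

```text
time_s: 15.45
tcp_pos: [0.5489, 0.034, 0.1842]
eef_rot: [13.1, 89.9, -166.9]
contact_force: [0.1, -0.8, -2.4]
gripper_width: 0.0394
```

```bash
python3 -c "
from h import *
rel((.5495,.0345,.25),0,-1)
im,d=r.capture('side');cv2.imwrite('pics/s5.png',cv2.resize(im[100:300,140:340],None,fx=3,fy=3)[:,:,::-1])"
```

```text
t 15.45 tcp [0.5489 0.034  0.1842] w 0.039357269790492394 F [ 0.135  -0.7874 -2.4024] J [ 23.9464  11.3009 -19.514   -0.0178 -59.2649  66.0256]
tool axes
 [[-0.0014 -0.0003 -1.    ]
 [-0.0006 -1.      0.0003]
 [-1.      0.0006  0.0014]]
shift/20mm [-3.2922 -0.0224 -0.0235] turn/.08 [-0.0081  0.0173 -0.004 ]
```

View pics/s5.png

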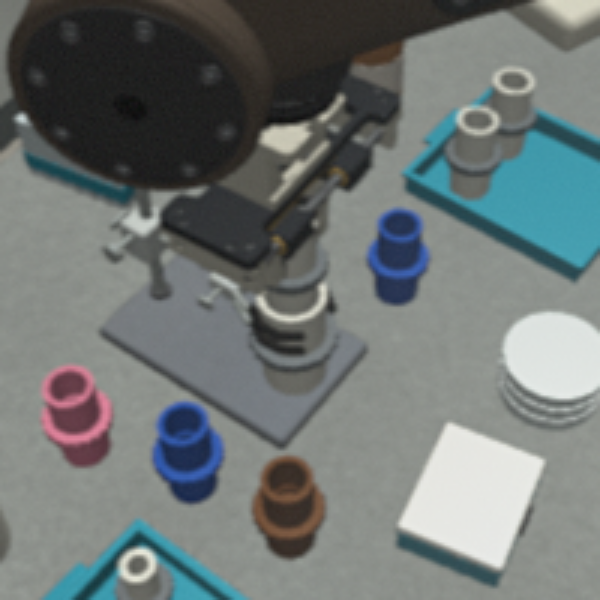

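The medium is coming out, with its collar at (300,265) well above the large rim at (292,295). Continue the lift.

Call:
arm_command:
  plan:
    - {"dx":-0.5,"dy":0,"dz":0,"wx":0,"wy":0,"wz":0}
    - {"dx":-0.8,"dy":0,"dz":0,"wx":0,"wy":0,"wz":0}
    - {"dx":-1,"dy":0,"dz":0,"wx":0,"wy":0,"wz":0}
    - {"dx":-1,"dy":0,"dz":0,"wx":0,"wy":0,"wz":0}
    - {"dx":-0.5,"dy":0.3,"dz":0.1,"wx":0,"wy":0,"wz":0}
    - {"dx":0,"dy":0.6,"dz":0.2,"wx":0,"wy":0,"wz":0}
    - {"dx":0,"dy":1,"dz":0.34,"wx":0,"wy":0,"wz":0}
    - {"dx":0,"dy":1,"dz":0.34,"wx":0,"wy":0,"wz":0}
    - {"dx":0,"dy":1,"dz":0.34,"wx":0,"wy":0,"wz":0}
    - {"dx":0,"dy":1,"dz":0.34,"wx":0,"wy":0,"wz":0}
    - {"dx":0,"dy":1,"dz":0.34,"wx":0,"wy":0,"wz":0}
    - {"dx":0,"dy":1,"dz":0.34,"wx":0,"wy":0,"wz":0}
    - {"dx":0,"dy":1,"dz":0.34,"wx":0,"wy":0,"wz":0}
    - {"dx":0,"dy":1,"dz":0.34,"wx":0,"wy":0,"wz":0}
    - {"dx":0,"dy":1,"dz":0.34,"wx":0,"wy":0,"wz":0}
    - {"dx":0,"dy":1,"dz":0.34,"wx":0,"wy":0,"wz":0}
    - {"dx":0,"dy":1,"dz":0.34,"wx":0,"wy":0,"wz":0}

```text
time_s: 16.92
tcp_pos: [0.4527, -0.2185, 0.2593]
eef_rot: [-36.2, 89.5, 143.9]
contact_force: [0.3, -0.6, -2.4]
gripper_width: 0.0394
```

```bash
python3 -c "
from h import *
rel((.439,-.292,.27),0,-1)"
```

```text
t 16.9167 tcp [ 0.4527 -0.2185  0.2593] w 0.039412994828429505 F [ 0.3363 -0.5709 -2.3596] J [ -3.5329   3.5928 -18.1885  -0.2714 -68.6146  93.7668]
tool axes
 [[-0.0066  0.0048 -1.    ]
 [ 0.0023 -1.     -0.0048]
 [-1.     -0.0024  0.0066]]
shift/20mm [-0.5472  3.6711  0.6985] turn/.08 [0.0292 0.0827 0.0604]
```

Call:
arm_command:
  plan:
    - {"dx":0,"dy":1,"dz":0.18,"wx":0.03,"wy":0.08,"wz":0.06}
    - {"dx":0,"dy":1,"dz":0.18,"wx":0,"wy":0,"wz":0}
    - {"dx":0,"dy":0.9,"dz":0.18,"wx":0,"wy":0,"wz":0}
    - {"dx":0,"dy":0.5,"dz":0.1,"wx":0,"wy":0,"wz":0}
    - {"dx":0,"dy":0,"dz":0,"wx":0,"wy":0,"wz":0}

```text
time_s: 17.33
tcp_pos: [0.4303, -0.2942, 0.2546]
eef_rot: [-21.8, 89.6, 157.9]
contact_force: [1.1, 0.4, -3.0]
gripper_width: 0.0391
```

```bash
python3 -c "
from h import *
rel((.439,-.292,.08),0,-1)
for n in ('side','top'):
  im,d=r.capture(n);cv2.imwrite('pics/%s6.png'%n,im[:,:,::-1])"
```

```text
t 17.3333 tcp [ 0.4303 -0.2942  0.2546] w 0.03913550169694994 F [ 1.0629  0.4115 -2.9791] J [-12.8185   5.5652 -16.7167  -0.0648 -68.0848 102.5103]
tool axes
 [[-0.006   0.0024 -1.    ]
 [-0.0058 -1.     -0.0024]
 [-1.      0.0058  0.006 ]]
shift/20mm [ 8.725  -0.0927 -0.4849] turn/.08 [-0.0726  0.0752  0.0303]
```

View pics/side6.png

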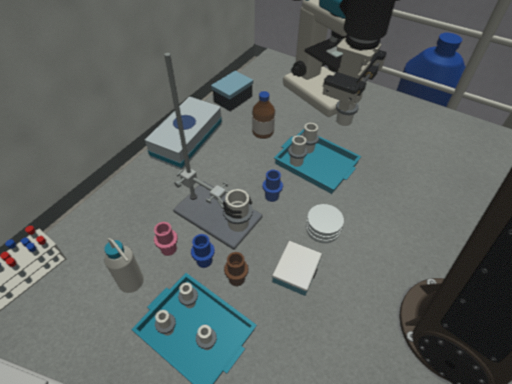

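View pics/top6.png

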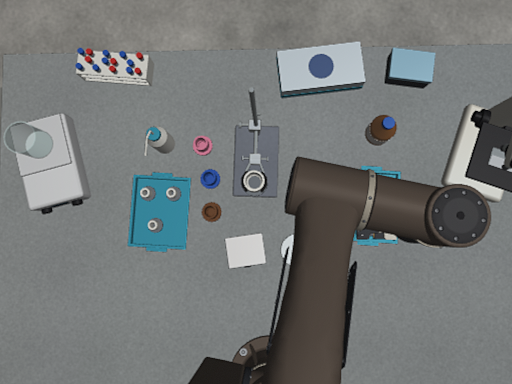

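The medium is held over its tray, seen at (347,105) in the side view. The small reducer still stands at (205,335). I'll check how high the elbow is over the bench before lowering.

```bash
python3 -c "
from h import *
im,d=r.capture('top');P=cloud('top',d)
for u,v in((297,190),(310,175),(330,190),(370,200),(400,215),(430,215),(460,215),(315,230),(300,300)): print((u,v),P[v,u])"
```

```text
(297, 190) [ 0.4771 -0.0501  0.6681]
(310, 175) [ 0.5004 -0.071   0.667 ]
(330, 190) [ 0.4761 -0.1012  0.6701]
(370, 200) [ 0.4595 -0.1624  0.6704]
(400, 215) [ 0.4357 -0.2086  0.6663]
(430, 215) [ 0.4345 -0.2491  0.6837]
(460, 215) [ 0.4337 -0.2934  0.6853]
(315, 230) [ 0.4146 -0.0741  0.6946]
(300, 300) [ 0.3193 -0.0465  0.7455]
```

Call:
arm_command:
  plan:
    - {"dx":0.4,"dy":-0.09,"dz":-0.48,"wx":-0.07,"wy":0.07,"wz":0.03}
    - {"dx":0.9,"dy":0,"dz":0,"wx":0,"wy":0,"wz":0}
    - {"dx":0.9,"dy":0,"dz":0,"wx":0,"wy":0,"wz":0}
    - {"dx":0.9,"dy":0,"dz":0,"wx":0,"wy":0,"wz":0}
    - {"dx":0.9,"dy":0,"dz":0,"wx":0,"wy":0,"wz":0}
    - {"dx":0.6,"dy":0,"dz":0,"wx":0,"wy":0,"wz":0}
    - {"dx":0.1,"dy":0,"dz":0,"wx":0,"wy":0,"wz":0}

```text
time_s: 18.07
tcp_pos: [0.4475, -0.2847, 0.1565]
eef_rot: [173.3, 89.5, -6.1]
contact_force: [-0.3, -0.7, -2.2]
gripper_width: 0.0393
```

```bash
python3 -c "
from h import *
rel((.439,-.292,.08),0,-1)"
```

```text
t 18.0667 tcp [ 0.4475 -0.2847  0.1565] w 0.03928140219844316 F [-0.3026 -0.7496 -2.2064] J [-11.2974  10.7151 -24.3273  -0.0577 -54.4443 101.9507]
tool axes
 [[ 0.0089 -0.001  -1.    ]
 [ 0.0108 -0.9999  0.001 ]
 [-0.9999 -0.0108 -0.0089]]
shift/20mm [3.8231 0.3574 0.4627] turn/.08 [ 0.1352 -0.1117 -0.0125]
```

Call:
arm_command:
  plan:
    - {"dx":0.6,"dy":0.35,"dz":0.46,"wx":0.13,"wy":-0.11,"wz":-0.01}
    - {"dx":0.8,"dy":0,"dz":0,"wx":0,"wy":0,"wz":0}
    - {"dx":0.8,"dy":0,"dz":0,"wx":0,"wy":0,"wz":0}
    - {"dx":0.6,"dy":0,"dz":0,"wx":0,"wy":0,"wz":0}
    - {"dx":0.4,"dy":0,"dz":0,"wx":0,"wy":0,"wz":0}
    - {"dx":0.1,"dy":0,"dz":0,"wx":0,"wy":0,"wz":0}

```text
time_s: 18.57
tcp_pos: [0.4405, -0.2903, 0.0874]
eef_rot: [145.1, 89.9, -34.6]
contact_force: [-0.6, 0.5, -2.1]
gripper_width: 0.0397
```

```bash
python3 -c "
from h import *
rel((.439,-.292,.0695),0,-1)
im,d=r.capture('side');cv2.imwrite('pics/s7.png',cv2.resize(im[80:230,230:410],None,fx=4,fy=4)[:,:,::-1])"
```

```text
t 18.5667 tcp [ 0.4405 -0.2903  0.0874] w 0.03969498480902435 F [-0.5587  0.469  -2.0574] J [-12.0339  15.3659 -29.083    0.0727 -45.4264 102.2823]
tool axes
 [[ 0.0019 -0.0013 -1.    ]
 [ 0.0052 -1.      0.0013]
 [-1.     -0.0052 -0.0019]]
shift/20mm [0.8941 0.081  0.0762] turn/.08 [ 0.0653 -0.0242 -0.0168]
```

View pics/s7.png

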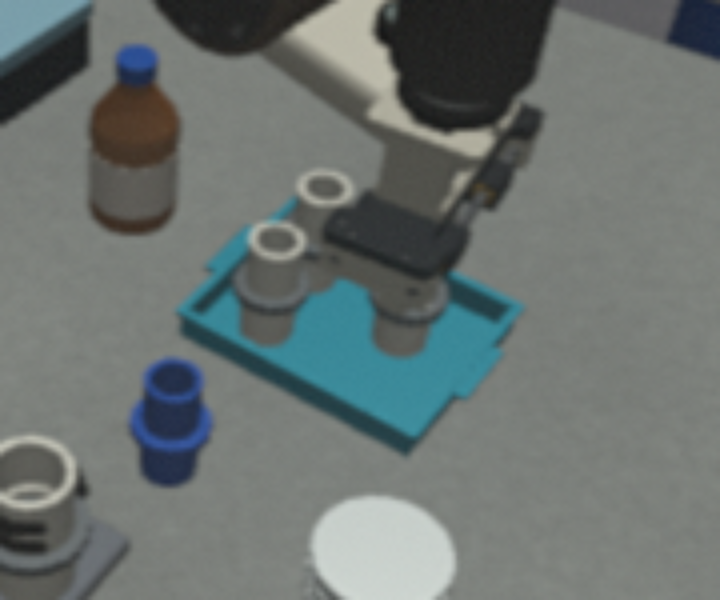

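The medium is upright just above the tray's empty half, with its foot at (400,345). The stock is clear of the gripper.

Call:
arm_command:
  plan:
    - {"dx":0.35,"dy":0.05,"dz":0.05,"wx":0.06,"wy":-0.02,"wz":-0.02}
    - {"dx":0.2,"dy":0,"dz":0,"wx":0,"wy":0,"wz":0}
    - {"dx":0.1,"dy":0,"dz":0,"wx":0,"wy":0,"wz":0}
    - {"dx":0.08,"dy":0,"dz":0,"wx":0,"wy":0,"wz":0}

```text
time_s: 18.95
tcp_pos: [0.4412, -0.292, 0.0738]
eef_rot: [165.3, 89.8, -14.6]
contact_force: [0.4, 0.3, -2.3]
gripper_width: 0.0393
```

```bash
python3 -c "
from h import *
rel((.439,-.292,.0695),0,-1)"
```

```text
t 18.95 tcp [ 0.4412 -0.292   0.0738] w 0.03925588630955041 F [ 0.4168  0.2612 -2.3095] J [-12.2372  16.5069 -29.7201   0.0136 -43.5504 102.2663]
tool axes
 [[ 0.0038 -0.001  -1.    ]
 [ 0.0007 -1.      0.001 ]
 [-1.     -0.0007 -0.0038]]
shift/20mm [ 0.2165 -0.0013  0.1129] turn/.08 [ 0.0085 -0.047  -0.0123]
```

Call:
arm_command:
  plan:
    - {"dx":0.1,"dy":0,"dz":0,"wx":0,"wy":-0.04,"wz":-0.01}
    - {"dx":0.08,"dy":0,"dz":0,"wx":0,"wy":0,"wz":0}

```text
time_s: 19.12
tcp_pos: [0.4417, -0.2922, 0.0705]
eef_rot: [160.5, 89.9, -19.5]
contact_force: [0.3, -0.2, -2.4]
gripper_width: 0.0396
```

```bash
python3 -c "
from h import *
rel((.439,-.292,.0695),0,-1)"
```

```text
t 19.1167 tcp [ 0.4417 -0.2922  0.0705] w 0.03958425165919926 F [ 0.323  -0.1663 -2.3766] J [-12.2467  16.875  -29.7511   0.0158 -43.2883 102.2772]
tool axes
 [[ 0.0014 -0.0005 -1.    ]
 [ 0.0007 -1.      0.0005]
 [-1.     -0.0007 -0.0014]]
shift/20mm [ 0.0501 -0.0105  0.1336] turn/.08 [ 0.0092 -0.0178 -0.0063]
```

Call:
arm_command:
  plan:
    - {"dx":0.06,"dy":0,"dz":0,"wx":0,"wy":-0.02,"wz":0}
    - {"dx":0.04,"dy":0,"dz":0,"wx":0,"wy":0,"wz":0}

```text
time_s: 19.28
tcp_pos: [0.442, -0.2925, 0.0695]
eef_rot: [101.6, 89.9, -78.3]
contact_force: [-4.5, 3.8, 13.1]
gripper_width: 0.0396
```

```bash
python3 -c "
from h import *
rel((.439,-.292,.0695),0,-1)"
```

```text
t 19.2833 tcp [ 0.442  -0.2925  0.0695] w 0.03959825591109297 F [-4.4782  3.7656 13.1007] J [-12.2309  17.0077 -29.7481   0.0873 -43.2177 102.24  ]
tool axes
 [[ 0.0002 -0.0011 -1.    ]
 [ 0.0013 -1.      0.0011]
 [-1.     -0.0013 -0.0002]]
shift/20mm [ 0.0021 -0.0236  0.152 ] turn/.08 [ 0.0159 -0.0029 -0.014 ]
```

Floor contact is at the expected height. Release; opening to 88 mm clears the 56 mm collar.

Call:
arm_command:
  plan:
    - {"dx":0,"dy":0,"dz":0,"wx":0,"wy":0,"wz":0}
    - {"dx":0,"dy":0,"dz":0,"wx":0,"wy":0,"wz":0}
    - {"dx":0,"dy":0,"dz":0,"wx":0,"wy":0,"wz":0}
    - {"dx":0,"dy":0,"dz":0,"wx":0,"wy":0,"wz":0}
    - {"dx":0,"dy":0,"dz":0,"wx":0,"wy":0,"wz":0}
    - {"dx":0,"dy":0,"dz":0,"wx":0,"wy":0,"wz":0}
    - {"dx":0,"dy":0,"dz":0,"wx":0,"wy":0,"wz":0}
  fingers: -1

```text
time_s: 19.87
tcp_pos: [0.4438, -0.2931, 0.0712]
eef_rot: [144.3, 89.7, -35.5]
contact_force: [-0.3, -0.1, 0.0]
gripper_width: 0.0808
```

```bash
python3 -c "
from h import *
rel((.442,-.292,.25),0,-1)"
```

```text
t 19.8667 tcp [ 0.4438 -0.2931  0.0712] w 0.08078057580395759 F [-0.3476 -0.051   0.032 ] J [-12.2219  16.9058 -29.6319   0.1539 -43.2179 102.2328]
tool axes
 [[ 0.0038 -0.0027 -1.    ]
 [ 0.0021 -1.      0.0027]
 [-1.     -0.0021 -0.0038]]
shift/20mm [-8.9391 -0.0294  0.0562] turn/.08 [ 0.0268 -0.0472 -0.0338]
```

Call:
arm_command:
  plan:
    - {"dx":-0.3,"dy":0,"dz":0,"wx":0,"wy":-0.04,"wz":-0.03}
    - {"dx":-0.6,"dy":0,"dz":0,"wx":0,"wy":0,"wz":0}
    - {"dx":-1,"dy":0,"dz":0,"wx":0,"wy":0,"wz":0}
    - {"dx":-1,"dy":0,"dz":0,"wx":0,"wy":0,"wz":0}
    - {"dx":-1,"dy":0,"dz":0,"wx":0,"wy":0,"wz":0}
    - {"dx":-1,"dy":0,"dz":0,"wx":0,"wy":0,"wz":0}
    - {"dx":-1,"dy":0,"dz":0,"wx":0,"wy":0,"wz":0}
    - {"dx":-1,"dy":0,"dz":0,"wx":0,"wy":0,"wz":0}
    - {"dx":-1,"dy":0,"dz":0,"wx":0,"wy":0,"wz":0}
    - {"dx":-0.5,"dy":0,"dz":0,"wx":0,"wy":0,"wz":0}
    - {"dx":0,"dy":-0.6,"dz":0,"wx":0,"wy":0,"wz":0}
    - {"dx":0,"dy":-1,"dz":0,"wx":0,"wy":0,"wz":0}
    - {"dx":0,"dy":-1,"dz":0,"wx":0,"wy":0,"wz":0}
    - {"dx":0,"dy":-1,"dz":0,"wx":0,"wy":0,"wz":0}
    - {"dx":0,"dy":-1,"dz":0,"wx":0,"wy":0,"wz":0}
    - {"dx":0,"dy":-1,"dz":0,"wx":0,"wy":0,"wz":0}
    - {"dx":0,"dy":-0.5,"dz":0,"wx":0,"wy":0,"wz":0}
    - {"dx":0,"dy":0,"dz":0,"wx":0,"wy":0,"wz":0}

```text
time_s: 21.37
tcp_pos: [0.4392, -0.1634, 0.2504]
eef_rot: [-34.7, 89.7, 145.2]
contact_force: [-0.6, 0.1, -0.7]
gripper_width: 0.0876
```

```bash
python3 -c "
from h import *
rel((.442,-.292,.25),0,-1)
im,d=r.capture('side');P=cloud('side',d).reshape(-1,3)
cv2.imwrite('pics/s8.png',im[:,:,::-1])
for nm,c,h in(('med',(.442,-.2925),.094),('small',(.4335,.318),.078),('s1',(.524,.269),.078),('s2',(.5255,.341),.078),('m1',(.533,-.331),.094),('m2',(.536,-.260),.094)):
  q=P[(np.hypot(P[:,0]-c[0],P[:,1]-c[1])<.035)&(P[:,2]>h-.03)&(P[:,2]<h+.02)]
  print(nm,len(q),q.mean(0),(q.min(0)+q.max(0))/2,np.percentile(q[:,2],95))
im,d=r.capture('top');cv2.imwrite('pics/t8.png',im[:,:,::-1])"
```

```text
t 21.3667 tcp [ 0.4392 -0.1634  0.2504] w 0.08762609335853928 F [-0.5543  0.1459 -0.6962] J [  3.5775   0.367  -22.7922  -0.2178 -67.0941  86.4023]
tool axes
 [[-0.0046  0.0032 -1.    ]
 [-0.0018 -1.     -0.0032]
 [-1.      0.0018  0.0046]]
shift/20mm [-0.0036  6.4286 -0.1499] turn/.08 [-0.023   0.0579  0.0402]
med 211 [ 0.4409 -0.2888  0.0828] [ 0.4416 -0.2918  0.0801] 0.09458450505330604
small 196 [0.434  0.3204 0.0696] [0.4354 0.3193 0.0646] 0.07881665167464566
s1 183 [0.5228 0.2689 0.0688] [0.5249 0.2674 0.0647] 0.0790822733863386
s2 207 [0.5243 0.3421 0.0694] [0.5266 0.3414 0.0648] 0.07899530341679624
m1 17 [ 0.5429 -0.3167  0.0753] [ 0.5439 -0.3175  0.0767] 0.08476279601610412
m2 203 [ 0.5342 -0.2588  0.0826] [ 0.5349 -0.2617  0.0814] 0.09410586731265094
```

View pics/s8.png

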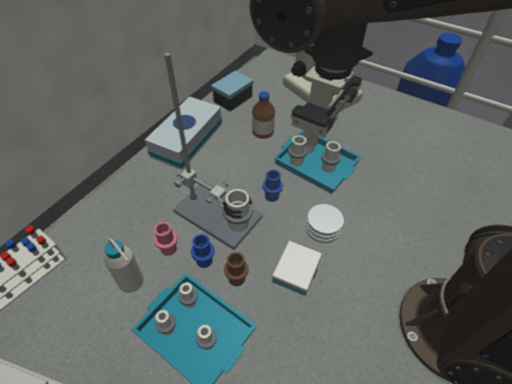

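View pics/t8.png

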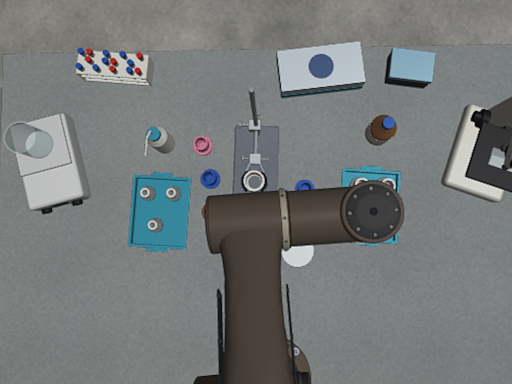

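Both reducers stand upright at the right heights, in the side view the small at (205,335) and the medium at (332,152). The stock and the loose things are in place, and the gripper is in free air. Handing in.

```bash
python3 -c "
from plant import r
print(r.close_job(), r.get_state()['time_s'])"
```

```text
the job is handed in; nothing more can be done
the job is handed in; nothing more can be done
```

I pulled the small reducer out and then the medium, stood each upright in the empty half of its own tray, and handed the job in at about 21.5 s. The hand-in reports no verdict.

| Reducer | Placed at x, y (m) | Tray centre x, y (m) | Top height (mm) | Expected (mm) |
|---|---|---|---|---|
| small | 0.435, 0.319 | 0.475, 0.312 | about 79 | 78 |
| medium | 0.442, -0.292 | 0.484, -0.296 | about 94.5 | 94 |

- **Upright and clear:** In the last side picture both reducers look upright. The gripper was open in free air with the tool at 0.25 m, and the wrist force was near zero.
- **Stock:** Three of the four reducers already in the trays measured within about 3 mm of their starting positions. The fourth, in the medium tray, was partly hidden by the gripper, so I checked it only by eye in the last pictures.
- **Loose things:** I checked these only by eye. They look unmoved, though the arm hid part of the Petri dishes in the last top view.
- **Firm set-down:** The small reducer met the tray floor with about 30 N on the wrist (limit 120 N). I eased off before opening the gripper.

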